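# Reset the bench power unit behind its push-latch cover

### The arm

A 6-joint arm with a two-finger parallel gripper is mounted at the origin on the work surface. World frame = base frame: x ahead of the robot, y to its left, z up, the work surface at z = 0. Lengths are in m, angles in rad, forces in N, time in s.
With the tool pointing down it reaches from about 0.325 to 0.9 m from the base axis. Payload 3.5 kg.
Tool frame: the origin (TCP) lies midway between the tips of the shut fingers; the grasp point (between the pads) lies 19 mm behind it; z points along the fingers, y is the line along which they close (so a half turn about z gives the same grasp; the last joint's range is limited). The gripper opens to 85 mm and grips with 20 to 120 N. Pads are 22 mm wide; open, the fingers measure 114 mm over their backs; the gripper's body (76 mm by 85 mm) begins 54 mm behind the grasp point. The pads swing forward as they close: fully open they stand 13 mm farther back than shut.
Start: joints at [1.185, 0.276, -0.026, 1.268, 0, 1.467], TCP at [0.174, 0.6, 0.231] pointing down, gripper open.
Joint ranges: [-3.12, 3.12], [-0.85, 1.88], [-1.08, 1.24], [-1.95, 2.15], [-1.57, 1.53], [-3.14, 3.14]. Speed limits (rad/s): [2.57, 2.57, 3.14, 3.14, 3.14, 3.14].

### API

Orientations are given as a rotation vector (axis times angle).
In Python, from plant import ctrl gives the robot as it stands. The module is installed in compiled form; this text tells all that it offers.
- The arm moves only by the shell command python3 -m inch 'ROWS' [FORCE]. ROWS is a JSON object of lists of equal length, an entry for each row: "offset": the shift along the tool's x, y, z each as a share of 2 cm, from -1 to 1, a list of three; "angular": the turn, a rotation vector about the tool's x, y, z each as a share of 0.12 rad, from -1 to 1, a list of three; "gripper": the opening, from 0 (shut) to 1 (fully open). In form: {"offset": [[dx, dy, dz], ...], "angular": [[ax, ay, az], ...], "gripper": [gripper, ...]}. A call has 1 to 20 rows; each row shifts and turns the commanded pose from where the row before left it, along the tool's axes as they then stand; what a row does not reach is not made up. A row lasts 1/12 s, in which the tool goes at most 41.7 mm and 7.16 degrees, less where a joint would pass 70% of its speed; a pose out of reach is approached as far as the arm can. A call with a number of a shift or a turn outside -1 to 1 is refused whole. A call with a gripper value outside its range is refused whole. The fingers move at their own pace and stop on an object; FORCE is the grip in N (left out, the last holds). Time passes only in rows, so rows that do not move let the fingers close. It gives the time, the measured TCP pose, the force, the opening and the grip force at its end, in the units of the state.
- ctrl.get_state(): the state, without advancing time (a new reading comes with each control period).
- ctrl.snapshot(name): name is "scene" or "top" or "wrist"; returns the picture (400x640x3 uint8, blue, green, red); there is no depth.
- ctrl.camera_info(name): a dict with "fx", "fy", "cx", "cy" (pixels), "view" (4x4, takes a point from world to camera coordinates). Camera axes: x right, y down, z forward; pixel columns grow to the right and rows downward; lengths in m; the calibration is good to about 2 mm. A picture is of the moment at which its call begins: read the wrist's pose just before it. camera_info takes no time and is no camera call; for the wrist camera it gives the pose at the moment of the call.
- ctrl.job_done(): hands the job in; it is judged then, once.
The state is a dict: "clock": time; "q": joint angles; "qvel": joint speeds; "joint_torque": joint torques, N m; "tool_pos": TCP position; "tool_rot": TCP orientation; "wrist_force": force on the tool from outside, world axes, zero at the start; "torque": the same for the moment, N m; "width": finger opening in m; "finger_force": force on a finger pad.
Only numpy, scipy, OpenCV 4.12 (cv2) and the standard library are available. Lean on these libraries where they do the work, as an engineer would, in place of code of your own. Each camera call takes 0.05 s, during which the arm holds its last target. There are 200 camera calls.

### The job

Reset the bench power unit: press the front of its push-latch cover so that it pops open by itself, press the larger of the two buttons underneath fully down and let it come back, then push the cover shut and press it until it latches again and stays flush. Do it all with the fingertips: do not pinch or lift anything, do not press the smaller button, and leave the bottle, the spool and the screwdriver where they are.

Things in the scene. Friction and masses are not known exactly. Their poses are not given: they have to be found in the camera images.
- power_unit: Grey fixed bench power unit, a box 225 (x) x 170 (y) x 85 mm; origin on the work surface on its middle line, 85 mm behind its front face. +x points from its front (the face with three white sockets) to its back, z up. In its top is a compartment (x from -52 to +29, y from -58 to +58), its floor 48 mm above the work surface, closed by the cover; behind the cover the top is flat.
- cover (a joint): Angle of the cover (rad): 0 = latched, flush; 1.5 = fully open, nearly upright, at its stop; -0.089 = pressed in to its firm stop. Push-push latch: press the front about 8 mm down to the stop (below -0.082) and let go, and it swings open by itself in about 1.5 s; push it down to that stop again and let go, and it catches at 0. A shorter press changes nothing. A spring always drives it open.
- cover_press (a point): Point on the cover's outer face where to press, on its middle line, 88 mm from the hinge and 12 mm from the front edge; 85 mm above the work surface when latched. It moves with the cover. Pressing here takes 2 to 4 N until the firm stop; 6 to 15 N at the stop does no harm. Pushing the open cover shut takes 1 to 3 N here.
- cover_hinge (a point): Middle of the hinge axis, 83 mm above the work surface, 52 mm behind (+x) the unit's origin; the axis runs along the unit's y. Its frame turns with the cover: x lies in the plate and points from the front edge to the hinge, z points out of the outer face.
- reset_button (a joint): Travel of the larger button (m): 0 = up, 0.006 = fully down. Springs back by itself; 1 to 4 N over the travel, then a firm stop.
- reset_button_top (a point): Centre of the top of the larger white round button, 26 mm diameter, in a grey round housing of 42 mm; its top is 70 mm above the work surface, 10 mm above the housing, and 15 mm below the latched cover's top. It lies 76 mm in front of the hinge axis, 24 mm left or right of the unit's middle line (varies). Seen only when the cover is open.
- test_button (a joint): Travel of the smaller button (m): 0 = up, 0.006 = fully down. Not to be pressed.
- test_button_top (a point): Centre of the top of the smaller white round button, 14 mm diameter in a 30 mm housing, same height as the larger one, 48 mm beside it.
- flux_bottle: Loose closed bottle, 36 mm diameter, 85 mm high, standing beside the unit; origin at the centre of its underside. Bystander.
- solder_spool: Loose grey plastic spool, 54 mm diameter, 46 mm high, standing beside the unit; origin at the centre of its underside. Bystander.
- screwdriver: Loose screwdriver, 160 mm long, lying to the left of the unit; handle to its -x. Bystander.
- cover_front (a point): The cover: an aluminium plate 100 mm long (x), 108 mm wide (y), 4 mm thick, with a 2 mm grey liner under it, hinged along its back edge; the front edge swings up and back. This point is the middle of its front edge, at mid thickness. The latch is hidden inside the unit; nothing hangs from the cover.

How it is judged:
By the outcome, as a careful person would: the job done as asked, in the order asked, and still so for the second after the job is handed in, with the robot touching nothing.
It also fails if it takes over 54 s, if anything falls off the work surface, if the arm or the gripper's body presses on something with over 40 N, if the wrist force passes 120 N, or if a joint passes its speed limit or range.

## Working session

There is one attempt and no reset: what is moved stays moved. The work goes in short steps, Python scripts to look and compute and a shell command to move; the robot and the scene stay as the last step left them, time stands still between calls to the robot, and variables do not carry over. Pictures are saved under pics/ and viewed, at most 10 in all, crops included, and the job is handed in when it is done.

```bash
mkdir -p pics
python3 - <<'E'
from plant import ctrl
import cv2
for n in("top","scene"):
    cv2.imwrite(f"pics/{n}0.png",ctrl.snapshot(n)); i=ctrl.camera_info(n); print(n,i)
s=ctrl.get_state();print(s)
E
```

```text
top {'fx': 410.9440651975946, 'fy': 410.9440651975946, 'cx': 316.0669064391767, 'cy': 199.38522827255593, 'view': array([[-0.01347262, -0.99958822, -0.02533545,  0.13915054],
       [-0.99472564,  0.01597513, -0.10131982,  0.56658278],
       [ 0.10168284,  0.02383678, -0.99453125,  1.09749443],
       [ 0.        ,  0.        ,  0.        ,  1.        ]])}
scene {'fx': 414.46533814848937, 'fy': 414.46533814848937, 'cx': 317.39739497976313, 'cy': 200.16990226381955, 'view': array([[ 0.78705472,  0.61663716, -0.01742069, -0.51629402],
       [ 0.39888373, -0.53025753, -0.74814352, -0.08566247],
       [-0.47057055,  0.58188106, -0.66330822,  1.26946212],
       [ 0.        ,  0.        ,  0.        ,  1.        ]])}
{'clock': 0.1, 'q': array([ 1.18459011e+00,  2.77103463e-01, -2.77379561e-02,  1.26805431e+00,
        5.07211818e-05,  1.46737799e+00]), 'qvel': array([-0.00072243, -0.00115792,  0.00303652, -0.00141377, -0.00029177,
       -0.00119276]), 'joint_torque': array([ 1.37778256e-04, -4.46706533e+01,  2.96128678e+01,  8.44675815e-03,
       -4.99581517e-05, -3.14256653e-06]), 'tool_pos': array([0.17412925, 0.59950202, 0.23024539]), 'tool_rot': array([-0.44264476, -3.10968711,  0.00317953]), 'wrist_force': array([-1.38231099, -0.44620839,  0.76277293]), 'torque': array([-0.00528963, -0.00161801, -0.0329507 ]), 'finger_force': 0.0, 'width': 0.08551135203707078}
```

View pics/top0.png

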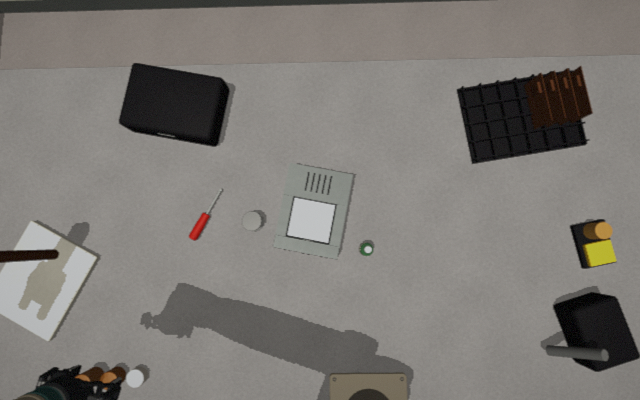

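View pics/scene0.png

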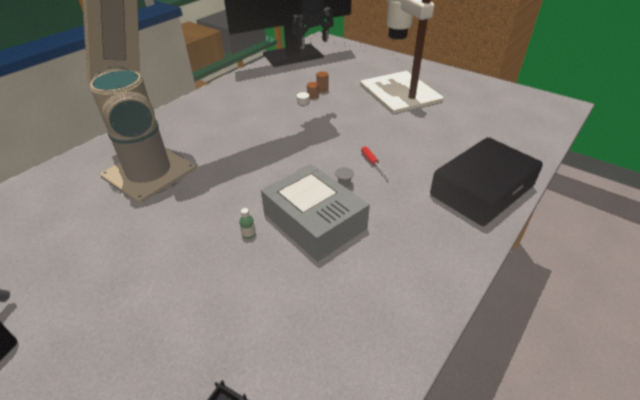

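The top view shows the unit at about (313,212) with its light cover at (312,220) and its front facing the robot. The spool is at (253,220), the bottle at (367,248) and the screwdriver at (205,215).

```bash
cat > h.py <<'E'
import numpy as np,cv2
from plant import ctrl
from scipy.spatial.transform import Rotation as R
def ray(n,px,z,i=None):
    i=i or ctrl.camera_info(n);V=i["view"];u=np.atleast_2d(px).astype(float)
    d=np.c_[(u[:,0]-i["cx"])/i["fx"],(u[:,1]-i["cy"])/i["fy"],np.ones(len(u))]@V[:3,:3]
    c=-V[:3,:3].T@V[:3,3]
    return c+d*((z-c[2])/d[:,2])[:,None]
def tool():
    s=ctrl.get_state();return s["tool_pos"],R.from_rotvec(s["tool_rot"]).as_matrix()
E
python3 - <<'E'
from h import *
im=cv2.imread("pics/top0.png")
g=im.min(2); m=np.zeros_like(g); m[185:255,275:350]=(g[185:255,275:350]>185)*255
c=max(cv2.findContours(m,0,1)[0],key=cv2.contourArea); r=cv2.minAreaRect(c); b=cv2.boxPoints(r)
print(b); P=ray("top",b,.085); print(P, P.mean(0)); 
for k in range(4): print(np.linalg.norm(P[k]-P[k-1]), np.degrees(np.arctan2(*(P[k]-P[k-1])[1::-1])))
print(tool())
cv2.imwrite("pics/c0.png",cv2.resize(im[155:265,185:385],None,fx=4,fy=4,interpolation=2))
E
```

```text
[[287.7199  234.47049]
 [294.7221  197.70901]
 [333.73523 205.14008]
 [326.73303 241.90155]]
[[0.47272344 0.20423797 0.085     ]
 [0.56831318 0.18526156 0.085     ]
 [0.54720016 0.08362963 0.085     ]
 [0.45219441 0.10339842 0.085     ]] [0.5101078 0.1441319 0.085    ]
0.10290799704313962 78.49291124055357
0.09745512676243318 -11.228332859784329
0.10380177619328132 -101.73570355532452
0.09704070076540545 168.24562922822892
(array([0.17412925, 0.59950202, 0.23024539]), array([[-9.60281131e-01,  2.79033057e-01, -8.37780901e-04],
       [ 2.79034186e-01,  9.60279238e-01, -1.92566357e-03],
       [ 2.67179814e-04, -2.08294790e-03, -9.99997795e-01]]))
```

View pics/c0.png

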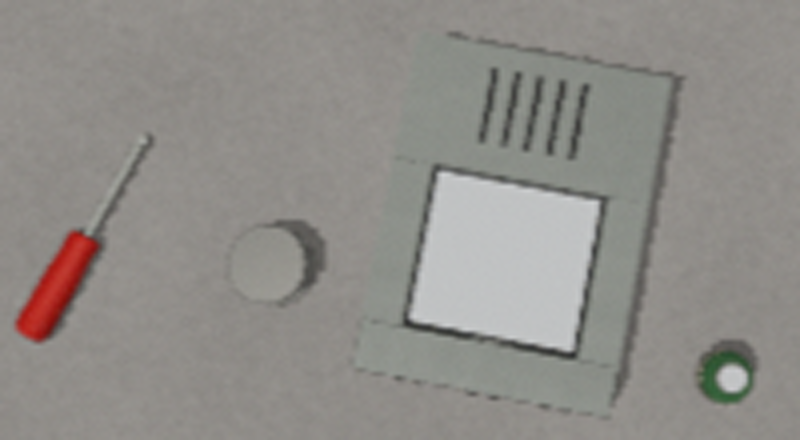

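The crop shows the cover plate corners at about (288,234), (295,198), (334,205) and (327,242) in the full picture. The sockets are at the near edge, so the unit's yaw is about -11.4°.

The cover centre is near (0.510, 0.144), which puts the press point near (0.473, 0.152). I'll close the gripper, align it and move above that point.

```bash
python3 -m inch '{"offset":[[0,0,0],[-1,-1,0],[-1,-1,0],[-1,-1,0],[-1,-1,0],[-1,-1,0],[-1,-1,0],[-1,-1,0],[-1,-1,0],[-1,-1,0],[-1,-1,0],[-1,-1,0.3],[-1,-1,0.3],[-1,-1,0.3],[-1,-1,0.3],[-1,-1,0.3],[-1,-1,0.3],[-1,-1,0.3],[-1,-1,0.3],[0,0,0]],"angular":[[0,0,-0.7],[0,0,0],[0,0,0],[0,0,0],[0,0,0],[0,0,0],[0,0,0],[0,0,0],[0,0,0],[0,0,0],[0,0,0],[0,0,0],[0,0,0],[0,0,0],[0,0,0],[0,0,0],[0,0,0],[0,0,0],[0,0,0],[0,0,0]],"gripper":[0,0,0,0,0,0,0,0,0,0,0,0,0,0,0,0,0,0,0,0]}' 40
cat >> h.py <<'E'
def go(p):
    t,M=tool(); print("tool",t.round(4),"rel mm",(M.T@(np.array(p)-t)*1000).round(1),"rel share",(M.T@(np.array(p)-t)/.02).round(2)); print(M.round(3)[:, :2].tolist(), ctrl.get_state()["wrist_force"].round(1),ctrl.get_state()["clock"])
E
python3 - <<'E'
from h import *
go([.4728,.1515,.085]); i=ctrl.camera_info("wrist"); im=ctrl.snapshot("wrist"); cv2.imwrite("pics/w1.png",im); np.save("w1",i["view"]); print(i["fx"],i["cx"],i["cy"])
E
```

```text
clock: 1.77
tool_pos: [0.4577, 0.1727, 0.1819]
tool_rot: [-0.319, -3.125, 0.004]
wrist_force: [-0.7, 0.6, 0.3]
width: -0.0001
finger_force: 0.0
tool [0.4577 0.1727 0.1819] rel mm [-19.1 -17.5  96.9] rel share [-0.95 -0.87  4.84]
[[-0.979, 0.202], [0.202, 0.979], [0.0, -0.002]] [-0.7  0.6  0.3] 1.7667
287.57557732977097 316.9029670911669 194.5951902636995
```

View pics/w1.png

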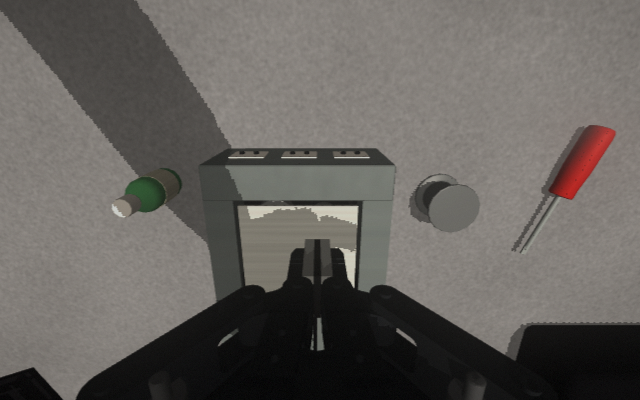

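The wrist view shows the cover's front edge running from (236,203) to (362,202), with the fingertips at (318,242). I'll cross-check the position from those two corners.

Run:
```python
from h import *
P=ray("wrist",[[237,205],[361,203]],.085);print(P)
d=P[0]-P[1];print(np.linalg.norm(d),np.degrees(np.arctan2(-d[1],-d[0])),P.mean(0))
```

```text
[[0.45112403 0.10243322 0.085     ]
 [0.47160245 0.21130415 0.085     ]]
0.1107801596570279 79.34724059444818 [0.46136324 0.15686869 0.085     ]
```

```bash
python3 -m inch '{"offset":[[-0.48,-0.4,0.5],[-0.48,-0.4,0.5],[0,0,0.9],[0,0,0.9],[0,0,0.9],[0,0,0.7],[0,0,0.2],[0,0,0],[0,0,0]],"angular":[[0,0,0],[0,0,0],[0,0,0],[0,0,0],[0,0,0],[0,0,0],[0,0,0],[0,0,0],[0,0,0]],"gripper":[0,0,0,0,0,0,0,0,0]}'; python3 -m inch '{"offset":[[0,0,0.1],[0,0,0.1],[0,0,0.1],[0,0,0]],"angular":[[0,0,0],[0,0,0],[0,0,0],[0,0,0]],"gripper":[0,0,0,0]}'
```

```text
clock: 2.57
tool_pos: [0.4719, 0.1568, 0.0912]
tool_rot: [-0.311, -3.126, 0.0]
wrist_force: [0.2, -0.1, -0.6]
width: 0.0001
finger_force: 0.0
clock: 2.9
tool_pos: [0.4723, 0.1568, 0.0856]
tool_rot: [0.312, 3.125, 0.0]
wrist_force: [0.4, -0.1, 0.1]
width: -0.0001
finger_force: 0.2
```

```bash
python3 -m inch '{"offset":[[0,0,0.1],[0,0,0.1],[0,0,0.1],[0,0,0.1],[0,0,0]],"angular":[[0,0,0],[0,0,0],[0,0,0],[0,0,0],[0,0,0]],"gripper":[0,0,0,0,0]}'; python3 -m inch '{"offset":[[0,0,0.06],[0,0,0]],"angular":[[0,0,0],[0,0,0]],"gripper":[0,0]}'
```

```text
clock: 3.32
tool_pos: [0.4725, 0.1568, 0.0775]
tool_rot: [0.312, 3.125, 0.0]
wrist_force: [0.2, 0.1, 2.6]
width: 0.0002
finger_force: 1.2
clock: 3.48
tool_pos: [0.4725, 0.1568, 0.0773]
tool_rot: [0.312, 3.125, 0.0]
wrist_force: [-0.5, 0.2, 8.9]
width: 0.0
finger_force: 4.6
```

The cover is at its firm stop with about 9 N. I'll retreat up and forward so it can open.

```bash
python3 -m inch '{"offset":[[0.5,0,-0.7],[1,0,-1],[1,0,-1],[1,0,-1],[0.5,0,-1],[0,0,-1],[0,0,-1],[0,0,-1],[0,0,0],[0,0,0],[0,0,0],[0,0,0],[0,0,0],[0,0,0],[0,0,0],[0,0,0],[0,0,0],[0,0,0],[0,0,0],[0,0,0]],"angular":[[0,0,0],[0,0,0],[0,0,0],[0,0,0],[0,0,0],[0,0,0],[0,0,0],[0,0,0],[0,0,0],[0,0,0],[0,0,0],[0,0,0],[0,0,0],[0,0,0],[0,0,0],[0,0,0],[0,0,0],[0,0,0],[0,0,0],[0,0,0]],"gripper":[0,0,0,0,0,0,0,0,0,0,0,0,0,0,0,0,0,0,0,0]}'
python3 - <<'E'
from h import *
a=cv2.resize(ctrl.snapshot("scene")[130:270,230:400],(680,560),interpolation=2)
im=ctrl.snapshot("top");cv2.imwrite("pics/top2.png",im)
cv2.imwrite("pics/s2.png",a)
cv2.imwrite("pics/t2.png",cv2.resize(im[155:265,260:370],None,fx=5,fy=5,interpolation=2))
E
```

```text
clock: 5.15
tool_pos: [0.3935, 0.1725, 0.2302]
tool_rot: [0.312, 3.126, 0.0]
wrist_force: [0.6, -0.3, -0.5]
width: -0.0002
finger_force: 0.0
```

View pics/s2.png

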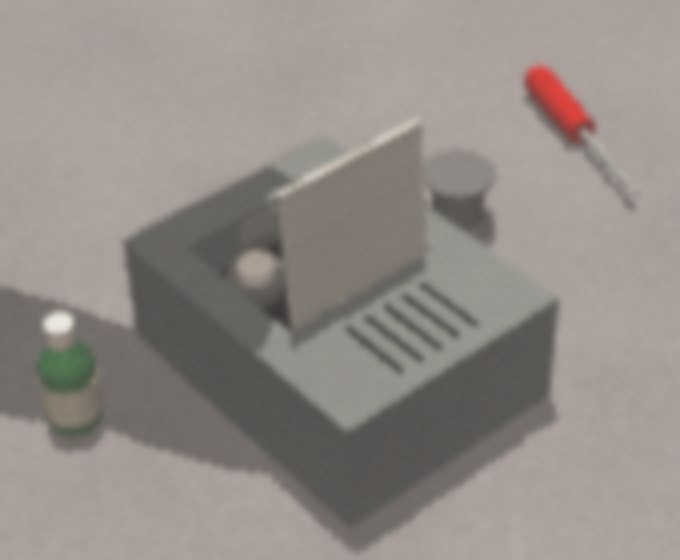

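View pics/t2.png

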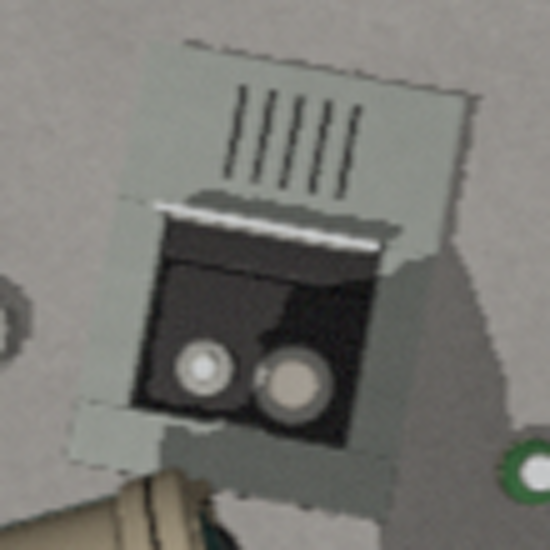

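The cover stands open. In the top crop the larger button is on the right at crop (295,383), full-picture pixel (318.6,231.2). The smaller one is on the left at crop (204,367).

Run:
```python
from h import *
P=ray("top",[[318.6,231.2],[300.4,227.9]],.07);print(P,np.linalg.norm(P[0]-P[1]));go(P[0])
```

```text
[[0.48042172 0.1243004  0.07      ]
 [0.48975974 0.17209153 0.07      ]] 0.04869487925076082
tool [0.3935 0.1725 0.2302] rel mm [-94.7 -30.1 160.2] rel share [-4.74 -1.5   8.01]
[[-0.98, 0.197], [0.197, 0.98], [-0.0, 0.0]] [0.1 0.4 0.3] 5.25
```

```bash
python3 -m inch '{"offset":[[-0.94,-0.29,0],[-0.95,-0.29,0],[-0.95,-0.29,0.5],[-0.95,-0.29,0.6],[-0.95,-0.29,0.8],[0,0,1],[0,0,1],[0,0,1],[0,0,1],[0,0,1],[0,0,0.6],[0,0,0.2],[0,0,0],[0,0,0]],"angular":[[0,0,0],[0,0,0],[0,0,0],[0,0,0],[0,0,0],[0,0,0],[0,0,0],[0,0,0],[0,0,0],[0,0,0],[0,0,0],[0,0,0],[0,0,0],[0,0,0]],"gripper":[0,0,0,0,0,0,0,0,0,0,0,0,0,0]}'
python3 - <<'E'
from h import *
go([.4804,.1255,.07])
E
```

```text
clock: 6.42
tool_pos: [0.4811, 0.1254, 0.0765]
tool_rot: [0.312, 3.126, 0.0]
wrist_force: [-0.3, 0.0, 0.2]
width: 0.0001
finger_force: 0.0
tool [0.4811 0.1254 0.0765] rel mm [ 0.7 -0.   6.5] rel share [ 0.04 -0.    0.33]
[[-0.98, 0.198], [0.198, 0.98], [-0.0, 0.0]] [-0.3  0.   0.2] 6.4167
```

```bash
python3 -m inch '{"offset":[[0,0,0.15],[0,0,0.15],[0,0,0.1],[0,0,0.1],[0,0,0.08],[0,0,0.04],[0,0,0],[0,0,0]],"angular":[[0,0,0],[0,0,0],[0,0,0],[0,0,0],[0,0,0],[0,0,0],[0,0,0],[0,0,0]],"gripper":[0,0,0,0,0,0,0,0]}'; python3 -m inch '{"offset":[[0,0,0.06],[0,0,0]],"angular":[[0,0,0],[0,0,0]],"gripper":[0,0]}'
```

```text
clock: 7.08
tool_pos: [0.4816, 0.1255, 0.0643]
tool_rot: [0.312, 3.124, 0.001]
wrist_force: [1.8, 0.4, 3.6]
width: -0.0002
finger_force: 1.8
clock: 7.25
tool_pos: [0.4817, 0.1255, 0.0639]
tool_rot: [0.312, 3.124, 0.001]
wrist_force: [-2.2, -0.4, 10.1]
width: -0.0
finger_force: 5.1
```

The button is at its firm stop at z = 0.064, so it is fully down. I'll lift straight up, cross over the open cover and come down behind it.

```bash
python3 -m inch '{"offset":[[0,0,-0.5],[0,0,-0.8],[0,0,-1],[0,0,-1],[0,0,-1],[0,0,-1],[0,0,-1],[0,0,-1],[0,0,-1],[-1,0.2,-0.5],[-1,0.25,0],[-1,0.2,0],[-1,0.2,0],[-1,0.2,0],[-1,0.2,0],[0,0,0.2],[0,0,0],[0,0,0]],"angular":[[0,0,0],[0,0,0],[0,0,0],[0,0,0],[0,0,0],[0,0,0],[0,0,0],[0,0,0],[0,0,0],[0,0,0],[0,0,0],[0,0,0],[0,0,0],[0,0,0],[0,0,0],[0,0,0],[0,0,0],[0,0,0]],"gripper":[0,0,0,0,0,0,0,0,0,0,0,0,0,0,0,0,0,0]}'
python3 - <<'E'
from h import *
c=np.array([.510,.1455]);u=np.array([.98,-.198]);H=c+50*u/1000
go([*(H+.040*u),.172])
a=cv2.resize(ctrl.snapshot("scene")[110:270,230:400],(680,640),interpolation=2)[:600]
cv2.imwrite("pics/s3.png",a)
E
```

```text
clock: 8.75
tool_pos: [0.6016, 0.126, 0.2333]
tool_rot: [-0.311, -3.122, 0.001]
wrist_force: [-0.8, -0.2, -0.2]
width: 0.0001
finger_force: 0.0
tool [0.6016 0.126  0.2333] rel mm [ 3.4  1.  61.3] rel share [0.17 0.05 3.07]
[[-0.98, 0.197], [0.197, 0.98], [0.004, -0.001]] [-0.8 -0.2 -0.2] 8.75
```

View pics/s3.png

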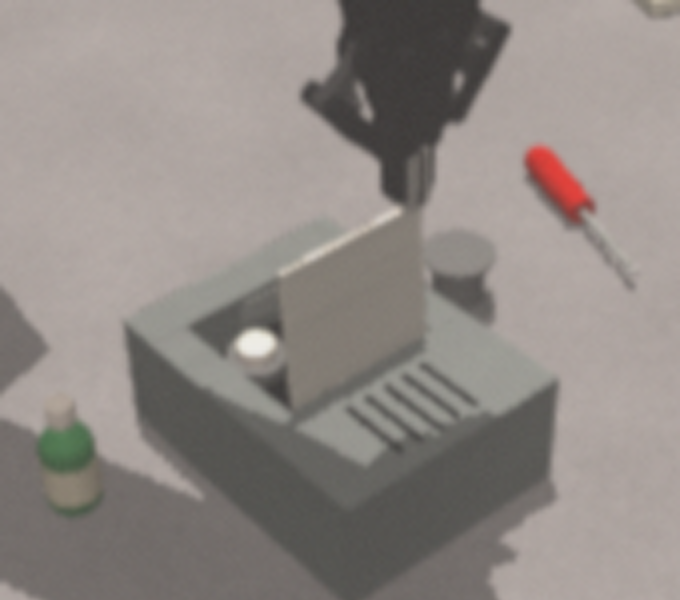

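The button is back up and the cover stands open, with the gripper above and behind it (tip at crop (410,195)). I'll lower behind the cover, then sweep along the arc.

```bash
python3 -m inch '{"offset":[[0,0,1],[0,0,1],[0,0,1],[0,0,0.1],[0.6,0,0],[0.6,0,0],[0.6,0,0],[0,0,0]],"angular":[[0,0,0],[0,0,0],[0,0,0],[0,0,0],[0,0,0],[0,0,0],[0,0,0],[0,0,0]],"gripper":[0,0,0,0,0,0,0,0]}'
python3 - <<'E'
from h import *
c=np.array([.510,.1455]);u=np.array([.98,-.198]);H=c+50*u/1000
for X,Z in [(-17,84),(-55,58),(-80,20)]: go([*(H+X/1000*u),.083+Z/1000])
E
```

```text
clock: 9.47
tool_pos: [0.5654, 0.1338, 0.1735]
tool_rot: [-0.31, -3.125, -0.0]
wrist_force: [0.1, -0.7, 0.3]
width: -0.0
finger_force: 0.1
tool [0.5654 0.1338 0.1735] rel mm [23.6  0.5  6.5] rel share [1.18 0.03 0.32]
[[-0.981, 0.196], [0.196, 0.981], [0.001, 0.0]] [ 0.1 -0.7  0.3] 9.4667
tool [0.5654 0.1338 0.1735] rel mm [61.6  0.6 32.5] rel share [3.08 0.03 1.63]
[[-0.981, 0.196], [0.196, 0.981], [0.001, 0.0]] [ 0.1 -0.7  0.3] 9.4667
tool [0.5654 0.1338 0.1735] rel mm [86.6  0.6 70.5] rel share [4.33 0.03 3.53]
[[-0.981, 0.196], [0.196, 0.981], [0.001, 0.0]] [ 0.1 -0.7  0.3] 9.4667
```

```bash
python3 -m inch '{"offset":[[0.4,0,0.1],[0.4,0,0.1],[0.4,0,0.12],[0.35,0,0.18],[0.35,0,0.18],[0.35,0,0.19],[0.28,0,0.25],[0.28,0,0.25],[0.28,0,0.25],[0.28,0,0.31],[0.28,0,0.32],[0.28,0,0.32],[0.13,0,0.32],[0.13,0,0.32],[0.13,0,0.31],[0,0,0],[0,0,0]],"angular":[[0,0,0],[0,0,0],[0,0,0],[0,0,0],[0,0,0],[0,0,0],[0,0,0],[0,0,0],[0,0,0],[0,0,0],[0,0,0],[0,0,0],[0,0,0],[0,0,0],[0,0,0],[0,0,0],[0,0,0]],"gripper":[0,0,0,0,0,0,0,0,0,0,0,0,0,0,0,0,0]}'
python3 - <<'E'
from h import *
c=np.array([.510,.1455]);u=np.array([.98,-.198]);H=c+50*u/1000
go([*(H-.084*u),.085])
a=cv2.resize(ctrl.snapshot("scene")[110:270,230:400],(680,640),interpolation=2)[:600]
cv2.imwrite("pics/s4.png",a)
E
```

```text
clock: 10.88
tool_pos: [0.4818, 0.1502, 0.1013]
tool_rot: [-0.311, -3.123, 0.001]
wrist_force: [-1.4, -1.3, 2.2]
width: 0.0001
finger_force: 0.8
tool [0.4818 0.1502 0.1013] rel mm [ 5.3  1.  16.3] rel share [0.27 0.05 0.81]
[[-0.98, 0.197], [0.197, 0.98], [0.003, -0.001]] [-1.4 -1.3  2.2] 10.8833
```

View pics/s4.png

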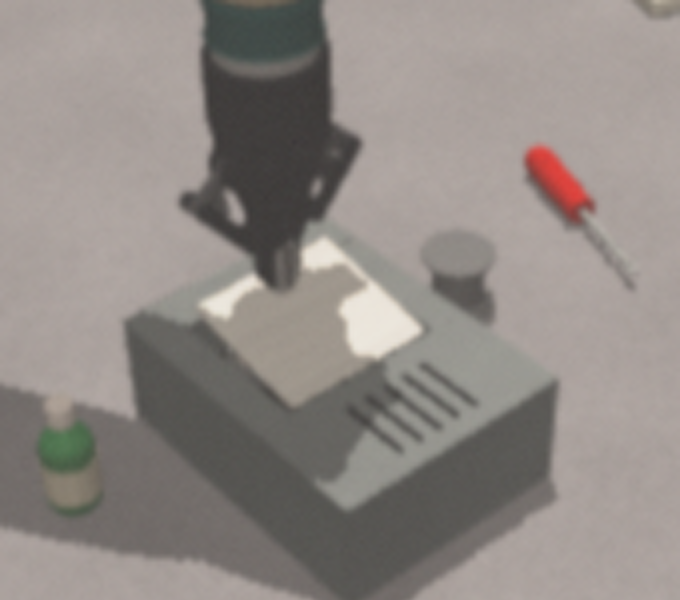

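The cover is nearly shut, with the fingertips on its front part at crop (280,285). Next I'll press it down to the stop.

```bash
python3 -m inch '{"offset":[[0.09,0,0.2],[0.09,0,0.2],[0.09,0,0.2],[0,0,0.2],[0,0,0.15],[0,0,0.15],[0,0,0.08],[0,0,0],[0,0,0]],"angular":[[0,0,0],[0,0,0],[0,0,0],[0,0,0],[0,0,0],[0,0,0],[0,0,0],[0,0,0],[0,0,0]],"gripper":[0,0,0,0,0,0,0,0,0]}'; python3 -m inch '{"offset":[[0,0,0.08],[0,0,0]],"angular":[[0,0,0],[0,0,0]],"gripper":[0,0]}'
```

```text
clock: 11.68
tool_pos: [0.4782, 0.1515, 0.0786]
tool_rot: [0.312, 3.126, 0.001]
wrist_force: [0.8, 0.6, 2.7]
width: 0.0001
finger_force: 1.1
clock: 11.85
tool_pos: [0.4783, 0.1515, 0.0779]
tool_rot: [0.312, 3.126, 0.001]
wrist_force: [-1.1, -0.6, 7.7]
width: 0.0
finger_force: 3.9
```

```bash
python3 -m inch '{"offset":[[0,0,0.04],[0,0,0]],"angular":[[0,0,0],[0,0,0]],"gripper":[0,0]}'; python3 -m inch '{"offset":[[0,0,-0.4],[0,0,-0.6],[0.6,0,-1],[1,0,-1],[1,0,-1],[1,0,-1],[0.5,0,-1],[0,0,-1],[0,0,-1],[0,0,0],[0,0,0],[0,0,0],[0,0,0],[0,0,0],[0,0,0],[0,0,0],[0,0,0],[0,0,0],[0,0,0],[0,0,0]],"angular":[[0,0,0],[0,0,0],[0,0,0],[0,0,0],[0,0,0],[0,0,0],[0,0,0],[0,0,0],[0,0,0],[0,0,0],[0,0,0],[0,0,0],[0,0,0],[0,0,0],[0,0,0],[0,0,0],[0,0,0],[0,0,0],[0,0,0],[0,0,0]],"gripper":[0,0,0,0,0,0,0,0,0,0,0,0,0,0,0,0,0,0,0,0]}'
python3 - <<'E'
from h import *
a=cv2.resize(ctrl.snapshot("scene")[130:270,230:400],(680,560),interpolation=2)
cv2.imwrite("pics/s5.png",a)
E
```

```text
clock: 12.02
tool_pos: [0.4783, 0.1516, 0.0778]
tool_rot: [0.312, 3.125, 0.001]
wrist_force: [-2.4, 0.6, 11.9]
width: 0.0001
finger_force: 6.3
clock: 13.68
tool_pos: [0.3976, 0.1676, 0.2361]
tool_rot: [0.312, 3.126, -0.0]
wrist_force: [-0.6, 0.1, 0.7]
width: 0.0001
finger_force: 0.0
```

View pics/s5.png

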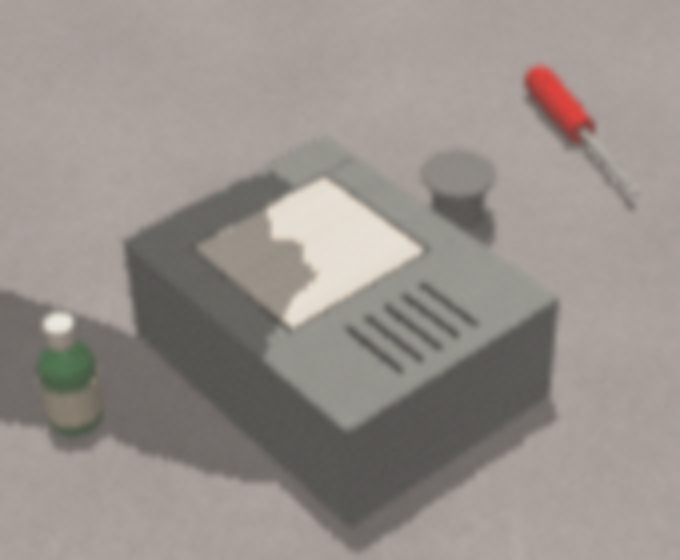

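The cover is flush and still latched 1.5 s after release (crop (195,245) to (425,248)), and the bottle, spool and screwdriver have not moved.

```bash
python3 -c "
from plant import ctrl
print(ctrl.job_done())"
```

```text
the job is handed in; nothing more can be done
None
```

The power unit is reset: the cover popped open, the larger button was pressed to its stop and came back up, and the cover is latched flush again; the job was handed in after about 14 s of robot time.

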